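Lift the lid off the storage chest

ROBOT

A 7-joint arm with a two-finger parallel gripper is mounted at the origin on a cart in front of the work surface, level with it; the furniture and walls round the work are solid. World frame = base frame: x ahead of the robot, y to its left, z up, the work surface at z = 0. Lengths are in mm, angles in rad, forces in N, time in s.
With the tool pointing down it reaches from about 425 to 875 mm from the base axis. Payload 4.7 kg.
Tool frame: the origin (TCP) lies midway between the tips of the shut fingers; the grasp point (between the pads) lies 19 mm behind it (env.grip_depth is the distance from the TCP to the grasp point, in mm); z points along the fingers, y is the direction in which the jaws open and shut (so a half turn about z gives the same grasp; the last joint's range is limited). The gripper opens to 85 mm and grips with 20 to 120 N. Pads are 22 mm wide; open, the fingers measure 114 mm over their backs; the gripper's body (76 mm by 85 mm) begins 54 mm behind the grasp point. The pads swing forward as they close: fully open they stand 13 mm farther back than shut.
Start: joints at [1.313, 0.321, -0.07, 1.45, 0.023, 1.371, -0.057], TCP at [174.482, -626.164, 231.349] pointing down, gripper open.
Joint ranges: [-2.86, 2.86], [-0.3, 2.09], [-1.38, 1.24], [0.06, 2.45], [-1.56, 4.7], [0.09, 2.05], [-2.69, 2.69]. Speed limits (rad/s): [2.57, 2.57, 3.14, 3.14, 3.14, 3.14, 3.14].

INTERFACE

Orientations are given as a unit quaternion [w, x, y, z].
In Python, from station import env gives the robot as it stands. The module is installed in compiled form; this text tells all that it offers.
- The arm moves only by the tool move_arm, never from a script. Its arguments are lists of equal length, an entry for each row: "translation": the shift along the tool's x, y, z each as a share of 30 cm, from -1 to 1, a list of three; "angular": the turn, a rotation vector about the tool's x, y, z each as a share of pi/2 rad, from -1 to 1, a list of three; "hand": the opening, from -1 (shut) to 1 (fully open). In form: {"translation": [[dx, dy, dz], ...], "angular": [[rx, ry, rz], ...], "hand": [hand, ...]}. A call has 1 to 12 rows; each row is the pose to reach, as a shift and turn from the pose commanded when the call began, along the tool's axes at that moment; what a row does not reach only later rows make up. A row lasts 1/12 s, in which the tool goes at most 41.7 mm and 7.16 degrees, less where a joint would pass 70% of its speed; a pose out of reach is approached as far as the arm can. A call with a number of a shift or a turn outside -1 to 1 is refused whole. A call with a gripper value outside its range is refused whole. The fingers move at their own pace and stop on an object; "grip_force" is the grip in N (left out, the last holds). Time passes only in rows, so rows that repeat a pose let the fingers close. It gives the time, the measured TCP pose, the force and the opening at its end, in the units of the state.
- env.state(): the state, without advancing time (a new reading comes with each control period).
- env.read_camera(name): name is "scene" or "top" or "wrist"; returns (picture, depth): 400x640x3 uint8, red, green, blue; 400x640 float32, mm along the optical axis (not along the pixel's ray), 0 where there is no reading.
- env.calibration(name): a dict with "intrinsics" (3x3 intrinsics, pixels), "pose" (4x4, takes a point from camera to world coordinates). Camera axes: x right, y up, looking along -z (the intrinsics and any distortion apply to the point x, -y, -z); pixel columns grow to the right and rows downward; lengths in mm; the calibration is good to about 2 mm. The wrist camera is an equidistant fisheye: a pixel r from the principal point sees the ray r / f radians off the axis. A picture is of the moment at which its call begins: read the wrist's pose just before it. calibration takes no time and is no camera call; for the wrist camera it gives the pose at the moment of the call.
- env.finish_job(): hands the job in, once; it reports no verdict.
Trained networks look in the newest picture that a camera, given by its name, has taken for a name from the list of things; names that differ only in an ending like _2 or _b are one class to them, and where a whole thing is asked for, a point or a joint stands for the part that bears it (a point fixed in the world has none). Each returns a list of dicts, best first, with "score" (0 to 1); they miss things now and then, are a little off and sometimes report something else, mostly with a low value. They report only what shows in the picture. A call takes as long as a camera call.
- env.spot_in(camera, name): "rect" ([left, top, width, height] in pixels, round what is visible of it).
- env.masks_of(camera, name): "pixels" (400x640 bool, what is visible of it) and "rect" ([left, top, width, height] in pixels, round what is visible of it).
The state is a dict: "clock": time; "joint_positions": joint angles; "joint_velocities": joint speeds; "tau": joint torques, N m; "ee_pos": TCP position; "ee_rot": TCP orientation; "contact_force": force on the tool from outside, world axes, zero at the start; "wrist_torque": the same for the moment, N m; "gripper_width": opening from 0.0 (shut) to 1.0 (fully open).
Only numpy, scipy, OpenCV 4.12 (cv2) and the standard library are available. Lean on these libraries where they do the work, as an engineer would, in place of code of your own. Each camera call takes 0.05 s, during which the arm holds its last target. There are 200 camera calls.

TASK

Take the lid right off the larger of the two plywood chests: swing it up by its bar handle until it stands upright, then lift it straight up out of its hinges. Stand the lid, handle up, between the two rows of pegs of the wooden rack and let go of it.

Things in the scene. Friction and masses are not known exactly. Their poses are not given: they have to be found in the camera images.
- chest: Larger plywood chest, fixed, 120 (x) x 170 (y) x 80 mm high (a fixed 90 x 110 x 55 one stands at the right). Origin: centre of underside; z up; front to -x. Hinge axis: along y through (55, 0, 85) mm. Steel ears at its ends (top 99 mm) hold the lid's tongues in keyhole slots with 2-7 mm play; they come out upward only within 20 deg of upright. Stops behind, 130 mm high, hold it 8 deg past upright.
- lid: Loose lid of the larger chest, 0.28 kg: board 118 mm from hinge edge to front edge, 170 wide, 10 thick. Origin: on the hinge axis, middle of its hinge edge, mid-thickness. x: to the handle (level when shut, as at the start; up when upright); y along the hinge. Flat hinge tongues at its two corners (193 mm over both) reach 9 mm past the hinge edge. Falls shut if let go before upright.
- lid_bar (a point): Middle of the lid's handle: round steel bar, 10 mm thick, parallel to the hinge, 168 mm from it in the lid's mid-plane, free for 90 mm; 45 mm gap between bar and lid edge; 85 mm above the table when shut. Pinch it from above, one finger in the gap; it turns between the fingers as the lid swings, so the gripper can keep pointing down. Axes as the lid's.
- rack: Wooden rack, fixed: base 120 (x) x 110 (y) x 20 mm high, two rows of three 10 mm pegs, rows along y (94 mm long), tops 99 mm above the table. Clear gap 17 mm at the base (centred), 46 mm at the top (-28 to +18 in x). The lid stands in it, hinge edge down and along y, on a sloping seat 24 mm above the table, either face forward; let go, it leans 7 deg to +x. Origin: centre of underside; z up.

How it is judged (in metres and radians):
On the way, in this order (a step that is already met when the one before it is completed fails the run):
1. the lid has been swung up to within 20 degrees of upright, still seated in its hinges (its origin within 20 mm of the hinge axis height) (angle between lid's own x axis and vertical below 0.35 rad and z of lid in the frame of chest below 0.105 m and x of lid in the frame of chest between 0.035 and 0.075 m), for 0.1 s.
2. the lid has been lifted clear of its hinges, handle up (its origin more than 25 mm above the hinge axis) (angle between lid's own x axis and vertical below 0.5 rad and z of lid in the frame of chest above 0.11 m), for 0.1 s.
At the end, for the whole second after the job is handed in: The lid stands at rest on the rack's seat, handle up, leaning under 23 degrees: the middle of its hinge edge within 15 mm of the middle of the gap, 35 mm of the middle along the rows and, in height, within 10 mm of the seat; lid within 20 degrees of the rows (x of lid in the frame of rack between -0.015 and 0.015 m and y of lid in the frame of rack between -0.035 and 0.035 m and z of lid in the frame of rack between 0.014 and 0.034 m and angle between lid's own x axis and vertical below 0.4 rad and angle between the y axis of lid and the y axis of rack, either way round below 0.35 rad and linear speed of lid below 0.02 m/s and angular speed of lid below 0.2 rad/s); the robot touches nothing.
It also fails if it takes over 51 s, if anything falls off the work surface, if the arm or the gripper's body presses on something with over 40 N, if the wrist force passes 120 N, or if a joint passes its speed limit or range.

## Working session

There is one attempt and no reset: what is moved stays moved. The work goes in short steps, Python scripts to look and compute and a tool call to move; the robot and the scene stay as the last step left them, time stands still between calls to the robot, and variables do not carry over. Pictures are saved under pics/ and viewed, about 8 in all and at most 12, crops included, and the job is handed in when it is done.

Besides the shell and the picture viewer there is one more tool, called after "Request:" as name(argument=value, ...) on one line, values as JSON. move_arm: Moves the arm, as the interface text tells. Its arguments: {"type":"object","properties":{"translation":{"type":"array","items":{"type":"array","items":{"type":"number","minimum":-1,"maximum":1}}},"angular":{"type":"array","items":{"type":"array","items":{"type":"number","minimum":-1,"maximum":1}}},"hand":{"type":"array","items":{"type":"number"}},"grip_force":{"type":"number"}},"required":["translation","angular","hand"]}

```bash
mkdir -p pics; cat > h.py <<'E'
import numpy as np, cv2
from station import env
from scipy.spatial.transform import Rotation as R
def snap(n,f=None):
    im,d=env.read_camera(n)
    if f: cv2.imwrite('pics/'+f,im[:,:,::-1])
    return im,d
def cloud(n,d,cal=None):
    c=cal or env.calibration(n);K=np.array(c['intrinsics']);T=np.array(c['pose'])
    v,u=np.mgrid[:d.shape[0],:d.shape[1]]
    X=np.stack([(u-K[0,2])/K[0,0]*d,-(v-K[1,2])/K[1,1]*d,-d],-1)
    P=X@T[:3,:3].T+T[:3,3]; P[d<=0]=np.nan
    return P
def st():
    s=env.state(); r=np.array(s['ee_rot']); M=R.from_quat(r[[1,2,3,0]])
    print('t',s['clock'],'p',np.round(s['ee_pos'],1),'F',np.round(s['contact_force'],1),'w',s['gripper_width'],'\nR',np.round(M.as_matrix(),3).tolist(),'q',np.round(s['joint_positions'],2))
    return np.array(s['ee_pos']),M
E
python3 - <<'E'
from h import *
st()
a,d=snap('scene','s1.png');b,e=snap('top','t1.png')
np.savez('c1.npz',s=cloud('scene',d),t=cloud('top',e))
for cam in('top','scene'):
    P=np.load('c1.npz')[cam[0]]
    for n in('chest','lid','lid_bar','rack'):
        for m in env.masks_of(cam,n)[:2]:
            Q=P[m['pixels']];print(cam,n,round(m['score'],2),m['rect'],np.nanmedian(Q,0).round(),np.nanmin(Q,0).round(),np.nanmax(Q,0).round())
cv2.imwrite('pics/both.png',cv2.resize(np.vstack([a,b])[:,:,::-1],None,fx=.75,fy=.75))
E
```

```text
t 0.0 p [ 174.3 -625.6  230.2] F [0.9 0.1 0. ] w 1.0073409918060707 
R [[0.963, 0.269, -0.001], [0.269, -0.963, 0.002], [-0.0, -0.002, -1.0]] q [ 1.31  0.32 -0.07  1.45  0.02  1.37 -0.06]
top chest 0.88 [351.7, 166.7, 92.0, 54.8] [ 607. -138.   80.] [ 496. -286.   -4.] [637. -78. 133.]
top lid 0.59 [351.3, 166.9, 89.9, 91.6] [ 537. -173.   90.] [ 429. -271.   -5.] [609. -81.  99.]
top lid_bar 0.79 [352.2, 171.0, 89.1, 84.4] [ 537. -174.   90.] [ 422. -299.   -5.] [612. -79.  99.]
top rack 0.62 [206.6, 178.3, 55.3, 55.0] [533. 181.  21.] [470. 123.  -5.] [599. 261. 102.]
scene chest 0.56 [300.9, 209.1, 117.1, 126.3] [ 530. -256.   50.] [ 476. -274.   -2.] [712.  32. 132.]
scene lid 0.92 [277.0, 216.7, 138.7, 81.0] [ 529. -189.   90.] [ 427. -271.   -2.] [676.  34.  94.]
scene lid_bar 0.79 [279.4, 218.2, 136.1, 78.8] [ 528. -186.   90.] [ 426. -271.   -3.] [684.  48.  96.]
scene rack 0.77 [245.9, 154.2, 60.7, 61.6] [520. 165.  21.] [468. 124.  -2.] [597. 375. 101.]
```

View pics/both.png

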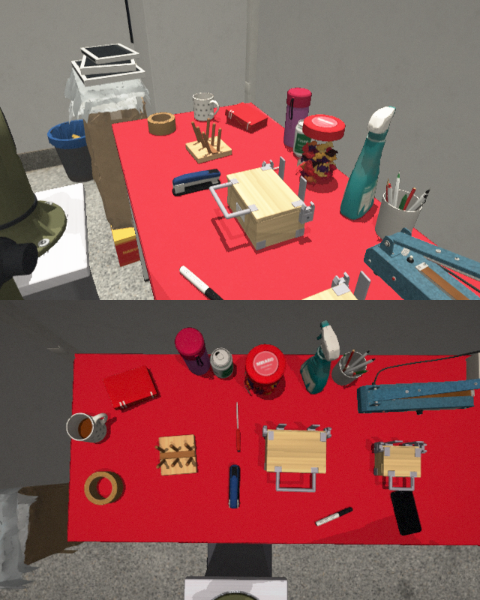

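The chest (top view, full-size about (395,200)) faces the robot with its bar nearest. The rack is at about (237,207), with its peg rows roughly across the picture (along y). Next come the exact poses.

```bash
python3 - <<'E'
from h import *
z=np.load('c1.npz')
def rect(Q,n):
    r=cv2.minAreaRect(Q[:,:2].astype(np.float32));print(n,len(Q),'c',np.round(r[0],1),'sz',np.round(r[1],1),'ang',round(r[2],2),'z',np.median(Q[:,2]).round(1))
for c in 'ts':
    P=z[c].reshape(-1,3);P=P[np.isfinite(P).all(1)]
    def box(x0,x1,y0,y1,z0,z1): return P[(P[:,0]>x0)&(P[:,0]<x1)&(P[:,1]>y0)&(P[:,1]<y1)&(P[:,2]>z0)&(P[:,2]<z1)]
    L=box(400,640,-300,-60,84,96); rect(L,c+' lid+bar')
    xm=L[:,0].min(); rect(L[L[:,0]>xm+60],c+' board')
    rect(L[L[:,0]<xm+14],c+' bar')
    S=box(560,680,-320,-40,110,136); 
    for s in(S[S[:,1]>-180],S[S[:,1]<-180]):
        if len(s):print(' stop',len(s),s.mean(0).round(1))
    rect(box(430,620,90,270,15,26),c+' rackbase')
    T=box(430,620,90,270,92,104)
    import scipy.cluster.hierarchy as h
    if len(T)>6:
        l=h.fcluster(h.linkage(T[:,:2]),9,'distance')
        for k in set(l):print(' peg',(l==k).sum(),T[l==k].mean(0).round(1))
    for y0,y1 in((-330,330),):
        B=box(380,800,-330,330,135,400);print('tall',len(B),B[:,:].min(0).round() if len(B) else '',B.max(0).round() if len(B) else '')
E
python3 - <<'E'
import cv2
b=cv2.imread('pics/t1.png');cv2.imwrite('pics/c.png',cv2.resize(b[150:270,190:460],None,fx=2.9,fy=2.9,interpolation=cv2.INTER_CUBIC))
E
```

```text
t lid+bar 4854 c [ 522.1 -174.2] sz [193.7 186.8] ang 89.2 z 90.0
t board 4234 c [ 552.  -174.6] sz [193.7 126.9] ang 89.2 z 90.1
t bar 263 c [ 435.  -171.5] sz [ 13.1 111.1] ang 0.47 z 89.0
 stop 34 [ 615.2 -129.   124.8]
 stop 34 [ 613.4 -220.4  125.5]
t rackbase 2053 c [533.7 183.1] sz [120.  110.6] ang 5.01 z 20.4
 peg 19 [559.3 142.4  96.7]
 peg 19 [556.2 184.6  97.2]
 peg 18 [552.3 226.2  97.1]
 peg 19 [504.7 137.7  97.2]
 peg 18 [497.1 220.8  97.1]
 peg 21 [500.2 179.7  96.5]
tall 3631 [ 715. -326.  135.] [800. 151. 264.]
s lid+bar 5235 c [ 521.3 -173.3] sz [194.5 189.2] ang 89.11 z 90.1
s board 4364 c [ 551.2 -174.2] sz [194.7 130. ] ang 89.64 z 90.2
s bar 323 c [ 433.3 -172.8] sz [ 14.  112.2] ang 0.13 z 89.3
 stop 84 [ 613.7 -131.   121.9]
 stop 111 [ 611.8 -222.2  121.3]
s rackbase 917 c [532.2 183. ] sz [119.9 112.5] ang 5.08 z 20.1
 peg 16 [502.7 137.6  95.8]
 peg 13 [494.9 220.9  96.1]
 peg 13 [498.6 179.5  95.9]
 peg 12 [550.4 225.3  96. ]
 peg 13 [555.  183.1  96.3]
 peg 16 [558.5 142.5  95.8]
tall 3938 [ 713. -327.  135.] [800. 149. 261.]
```

View pics/c.png

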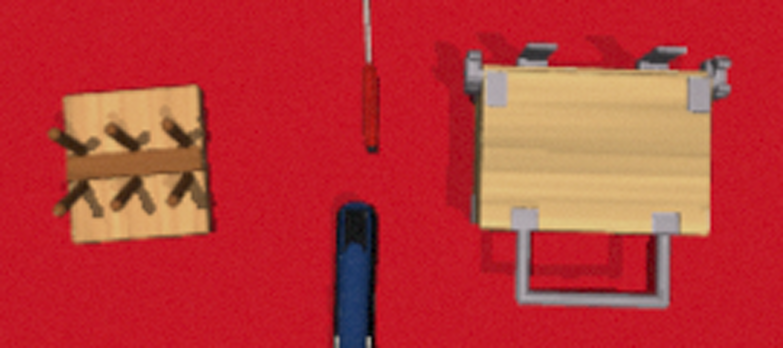

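Request:
move_arm(translation=[[0.62,-0.61,0.05],[0.62,-0.61,0.05],[0.62,-0.61,0.05],[0.62,-0.61,0.05],[0.62,-0.61,0.05],[0.62,-0.61,0.05],[0.62,-0.61,0.05],[0.62,-0.61,0.05],[0.62,-0.61,0.05],[0.62,-0.61,0.05],[0.62,-0.61,0.05],[0.62,-0.61,0.05]], angular=[[0,0,-0.816],[0,0,-0.816],[0,0,-0.816],[0,0,-0.816],[0,0,-0.816],[0,0,-0.816],[0,0,-0.816],[0,0,-0.816],[0,0,-0.816],[0,0,-0.816],[0,0,-0.816],[0,0,-0.816]], hand=[0,0,0,0,0,0,0,0,0,0,0,0], grip_force=60)

```text
clock: 1.5
ee_pos: [304.6, -399.9, 216.5]
ee_rot: [0.0, 0.713, 0.701, -0.0]
contact_force: [-0.6, -0.4, -0.8]
gripper_width: 0.502
```

```bash
cat >> h.py <<'E'
def togo(t):
    p,M=st(); print('shift/300',(M.inv().apply(np.array(t)-p)/300).round(3))
E
python3 -c "
from h import *
togo([434,-172.5,150])"
```

```text
t 1.5 p [ 304.6 -399.9  216.5] F [-0.6 -0.4 -0.8] w 0.5024066274907464 
R [[0.016, 1.0, 0.0], [1.0, -0.016, -0.0], [-0.0, 0.0, -1.0]] q [ 1.17  0.03 -0.3   1.82  0.01  1.29  0.84]
shift/300 [0.765 0.419 0.221]
```

Request:
move_arm(translation=[[0.765,0.419,0.22],[0.765,0.419,0.22],[0.765,0.419,0.22],[0.765,0.419,0.22],[0.765,0.419,0.22],[0.765,0.419,0.22],[0.765,0.419,0.22],[0.765,0.419,0.22],[0.765,0.419,0.22],[0.765,0.419,0.22]], angular=[[0,0,0],[0,0,0],[0,0,0],[0,0,0],[0,0,0],[0,0,0],[0,0,0],[0,0,0],[0,0,0],[0,0,0]], hand=[0,0,0,0,0,0,0,0,0,0])

```text
clock: 2.33
ee_pos: [433.8, -173.8, 150.5]
ee_rot: [0.0, 0.714, 0.7, -0.0]
contact_force: [0.1, -0.3, 0.7]
gripper_width: 0.499
```

```bash
python3 -c "
from h import *
togo([434,-172.5,66])
snap('wrist','w1.png')"
```

```text
t 2.3333 p [ 433.8 -173.8  150.5] F [ 0.1 -0.3  0.7] w 0.49948011362645933 
R [[0.019, 1.0, -0.0], [1.0, -0.019, -0.001], [-0.001, -0.0, -1.0]] q [ 0.9   0.01 -0.58  1.97  0.01  1.16  0.3 ]
shift/300 [0.005 0.    0.282]
```

View pics/w1.png

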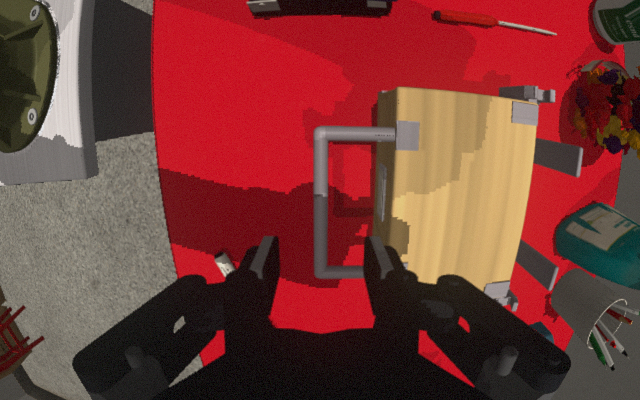

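The bar (column 320) lies midway between the fingers (columns 265 and 375). I'll go down and grip.

Request:
move_arm(translation=[[0,0,0.1],[0,0,0.2],[0,0,0.28],[0,0,0.28],[0,0,0.28],[0,0,0.28],[0,0,0.28],[0,0,0.28],[0,0,0.28],[0,0,0.28]], angular=[[0,0,0],[0,0,0],[0,0,0],[0,0,0],[0,0,0],[0,0,0],[0,0,0],[0,0,0],[0,0,0],[0,0,0]], hand=[0,0,0,0,-1,-1,-1,-1,-1,-1], grip_force=40)

```text
clock: 3.22
ee_pos: [434.3, -173.8, 67.4]
ee_rot: [0.001, 0.713, 0.701, -0.001]
contact_force: [-4.6, -1.0, 5.6]
gripper_width: 0.096
```

```bash
python3 -c "
from h import *
p,M=st()
c=np.array([602,-174.5,85])
b0=p+[0,0,19]; r0=b0-c; print(r0)
# arc: bar from angle 0 to 90 deg in rack of rows, radius about the hinge
ax=np.array([np.cos(np.radians(-1)),np.sin(np.radians(-1)),0])
for a in range(6,97,6):
    t=np.radians(a); off=168*(1-np.cos(t))*ax+np.array([0,0,168*np.sin(t)])
    print(a,(M.inv().apply(off)/300).round(3).tolist())
"
```

```text
t 3.2167 p [ 434.3 -173.8   67.4] F [-4.6 -1.   5.6] w 0.09590041185317674 
R [[0.018, 1.0, 0.001], [1.0, -0.018, -0.002], [-0.002, 0.001, -1.0]] q [ 0.88  0.12 -0.58  2.06  0.08  0.98  0.24]
[-167.71643298    0.73324711    1.38249399]
6 [-0.0, 0.003, -0.059]
12 [-0.0, 0.012, -0.116]
18 [-0.0, 0.028, -0.173]
24 [-0.0, 0.049, -0.228]
30 [-0.001, 0.075, -0.28]
36 [-0.001, 0.107, -0.329]
42 [-0.001, 0.144, -0.375]
48 [-0.001, 0.186, -0.416]
54 [-0.001, 0.231, -0.453]
60 [-0.001, 0.28, -0.485]
66 [-0.001, 0.333, -0.511]
72 [-0.001, 0.387, -0.532]
78 [-0.001, 0.444, -0.547]
84 [-0.001, 0.502, -0.557]
90 [-0.001, 0.56, -0.56]
96 [-0.001, 0.619, -0.557]
```

Request:
move_arm(translation=[[0,0.003,-0.059],[0,0.012,-0.116],[0,0.028,-0.173],[0,0.049,-0.228],[0,0.075,-0.28],[0,0.107,-0.329],[0,0.144,-0.375],[0,0.186,-0.416],[0,0.186,-0.416]], angular=[[0,0,0],[0,0,0],[0,0,0],[0,0,0],[0,0,0],[0,0,0],[0,0,0],[0,0,0],[0,0,0]], hand=[-1,-1,-1,-1,-1,-1,-1,-1,-1])

```text
clock: 3.97
ee_pos: [490.9, -173.5, 194.3]
ee_rot: [0.0, 0.713, 0.701, -0.0]
contact_force: [-10.6, 0.8, 10.2]
gripper_width: 0.103
```

```bash
python3 -c "
from h import *
p,M=st()
b=np.array([434.3,-173.8,67.4])
ax=np.array([np.cos(np.radians(-1)),np.sin(np.radians(-1)),0])
for a in range(48,91,6):
    t=np.radians(a); off=168*(1-np.cos(t))*ax+np.array([0,0,168*np.sin(t)])
    print(a,(M.inv().apply(b+off-p)/300).round(3).tolist())
snap('scene','s2.png')
"
```

```text
t 3.9667 p [ 490.9 -173.5  194.3] F [-10.6   0.8  10.2] w 0.10265944652065483 
R [[0.017, 1.0, -0.0], [1.0, -0.017, -0.001], [-0.001, -0.0, -1.0]] q [ 0.86  0.1  -0.6   1.8   0.06  1.25  0.22]
48 [-0.004, -0.003, 0.007]
54 [-0.004, 0.042, -0.03]
60 [-0.004, 0.092, -0.062]
66 [-0.004, 0.144, -0.089]
72 [-0.005, 0.198, -0.11]
78 [-0.005, 0.255, -0.125]
84 [-0.005, 0.313, -0.134]
90 [-0.005, 0.372, -0.137]
```

View pics/s2.png

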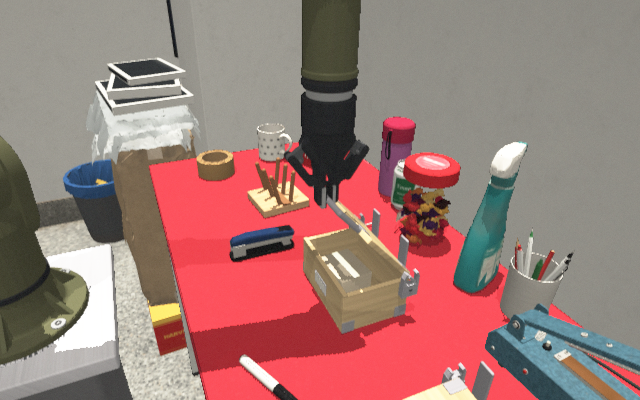

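The lid is at about 48° and follows the gripper. A mild push toward the hinge shows in the force, so I'll ease outward slightly.

Request:
move_arm(translation=[[0,0.043,-0.042],[0,0.092,-0.075],[0,0.145,-0.101],[0,0.2,-0.122],[0,0.257,-0.138],[0,0.315,-0.147],[0,0.36,-0.15],[0,0.374,-0.15],[0,0.374,-0.15],[0,0.374,-0.15]], angular=[[0,0,0],[0,0,0],[0,0,0],[0,0,0],[0,0,0],[0,0,0],[0,0,0],[0,0,0],[0,0,0],[0,0,0]], hand=[-1,-1,-1,-1,-1,-1,-1,-1,-1,-1])

```text
clock: 4.85
ee_pos: [603.4, -175.6, 237.7]
ee_rot: [0.001, 0.713, 0.701, 0.001]
contact_force: [-1.4, -0.7, 5.4]
gripper_width: 0.097
```

```bash
python3 -c "
from h import *
p,M=st()
a,d=snap('scene','s3.png'); P=cloud('scene',d)
Q=P.reshape(-1,3);Q=Q[np.isfinite(Q).all(1)]
Q=Q[(abs(Q[:,1]+174)<70)&(Q[:,0]>540)&(Q[:,0]<640)&(Q[:,2]>100)&(Q[:,2]<196)]
for z in range(100,196,12):
    q=Q[(Q[:,2]>=z)&(Q[:,2]<z+12)]; print(z,len(q),np.percentile(q[:,0],[5,50,95]).round(1))
"
```

```text
t 4.85 p [ 603.4 -175.6  237.7] F [-1.4 -0.7  5.4] w 0.09672669371240347 
R [[0.017, 1.0, 0.003], [1.0, -0.017, -0.001], [-0.001, 0.003, -1.0]] q [ 0.73  0.33 -0.61  1.48  0.19  1.39  0.09]
100 253 [599.6 601.2 602.8]
112 265 [599.2 600.9 602.5]
124 262 [599.1 600.6 602.5]
136 267 [598.7 600.4 602.1]
148 284 [598.5 600.1 601.7]
160 288 [598.3 599.8 601.5]
172 299 [597.9 599.5 601.2]
184 299 [597.6 599.3 601. ]
```

View pics/s3.png

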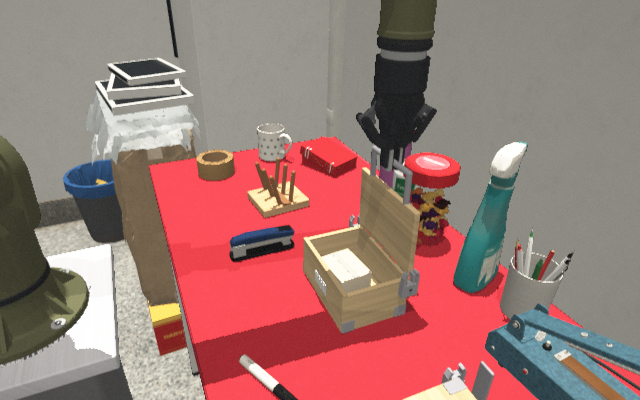

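The lid is upright within about 1.3° (its face runs from x 601 at the bottom to 599 at the top). I'll lift it straight up.

Request:
move_arm(translation=[[0,0,-0.03],[0,0,-0.06],[0,0,-0.09],[0,0,-0.12],[0,0,-0.15],[0,0,-0.18],[0,0,-0.21],[0,0,-0.24],[0,0,-0.24],[0,0,-0.24]], angular=[[0,0,0],[0,0,0],[0,0,0],[0,0,0],[0,0,0],[0,0,0],[0,0,0],[0,0,0],[0,0,0],[0,0,0]], hand=[-1,-1,-1,-1,-1,-1,-1,-1,-1,-1])

```text
clock: 5.73
ee_pos: [602.7, -175.4, 309.0]
ee_rot: [0.001, 0.713, 0.701, 0.0]
contact_force: [-0.3, -0.2, -2.1]
gripper_width: 0.099
```

```bash
cat >> h.py <<'E'
def lidmeas(f,cx,cy,zs,r=60):
    a,d=snap('scene',f); P=cloud('scene',d)
    Q=P.reshape(-1,3);Q=Q[np.isfinite(Q).all(1)]
    Q=Q[(abs(Q[:,1]-cy)<r)&(abs(Q[:,0]-cx)<50)&(Q[:,2]>zs[0])&(Q[:,2]<zs[1])]
    for _ in range(3):  # x = a + b*(y-cy) + c*(z-z0)
        A=np.c_[np.ones(len(Q)),Q[:,1]-cy,Q[:,2]-zs[0]];s=np.linalg.lstsq(A,Q[:,0],rcond=None)[0]
        e=Q[:,0]-A@s; Q=Q[abs(e)<4]
    print('n',len(Q),'face x at z',zs[0],s[0].round(1),'yaw',-np.degrees(np.arctan(s[1])).round(2),'lean',np.degrees(np.arctan(s[2])).round(2),'resid',e.std().round(2),'y',Q[:,1].min().round(),Q[:,1].max().round(),'z',Q[:,2].min().round(),Q[:,2].max().round())
E
python3 -c "
from h import *
lidmeas('s4.png',603,-175,(140,270),110)
togo([533-18,183,320])
"
```

```text
n 3706 face x at z 140 613.1 yaw -0.78 lean -5.04 resid 0.83 y -269.0 -78.0 z 146.0 270.0
t 5.7833 p [ 602.2 -175.5  308.1] F [-0.5  0.5 -2.8] w 0.0944230885826193 
R [[0.017, 1.0, 0.0], [1.0, -0.017, -0.0], [-0.0, 0.0, -1.0]] q [ 0.72  0.3  -0.62  1.37  0.17  1.52  0.1 ]
shift/300 [ 1.19  -0.311 -0.04 ]
```

View pics/s4.png

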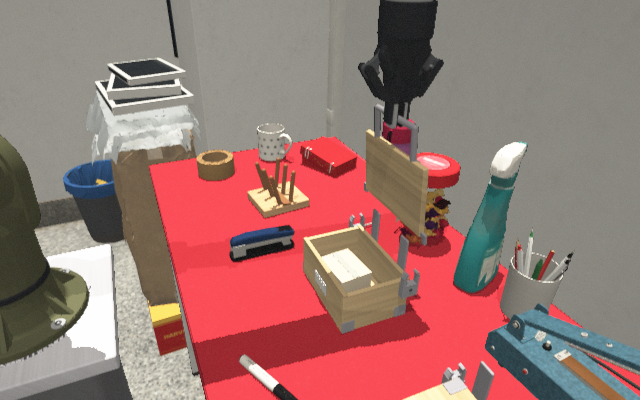

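The lid is free and hanging with a 5° lean (bottom toward +x). I'll carry it to the rack gently.

Request:
move_arm(translation=[[0.01,-0.002,-0.02],[0.05,-0.013,-0.04],[0.11,-0.029,-0.04],[0.18,-0.047,-0.04],[0.26,-0.068,-0.04],[0.34,-0.089,-0.04],[0.42,-0.11,-0.04],[0.5,-0.13,-0.04],[0.57,-0.149,-0.04],[0.63,-0.165,-0.04],[0.66,-0.172,-0.04],[0.66,-0.172,-0.04]], angular=[[0,0,0],[0,0,0],[0,0,-0.01],[0,0,-0.02],[0,0,-0.03],[0,0,-0.04],[0,0,-0.05],[0,0,-0.06],[0,0,-0.067],[0,0,-0.067],[0,0,-0.067],[0,0,-0.067]], hand=[-1,-1,-1,-1,-1,-1,-1,-1,-1,-1,-1,-1])

```text
clock: 6.78
ee_pos: [553.2, 27.2, 320.5]
ee_rot: [0.0, 0.673, 0.739, 0.0]
contact_force: [0.6, 0.4, -2.0]
gripper_width: 0.101
```

```bash
python3 -c "
from h import *
togo([533,183,320])
"
```

```text
t 6.7833 p [553.2  27.2 320.5] F [ 0.6  0.4 -2. ] w 0.10076245356476951 
R [[-0.093, 0.996, 0.001], [0.996, 0.093, 0.0], [0.0, 0.001, -1.0]] q [ 0.58  0.14 -0.75  1.53  0.1   1.51 -0.08]
shift/300 [ 0.523 -0.019  0.002]
```

Request:
move_arm(translation=[[0.02,0,0],[0.07,-0.002,0],[0.14,-0.005,0],[0.22,-0.008,0],[0.3,-0.01,0],[0.38,-0.013,0],[0.45,-0.016,0],[0.5,-0.018,0],[0.52,-0.019,0],[0.52,-0.019,0],[0.52,-0.019,0],[0.52,-0.019,0]], angular=[[0,0,0],[0,0,0],[0,0,0],[0,0,0],[0,0,0],[0,0,0],[0,0,0],[0,0,0],[0,0,0],[0,0,0],[0,0,0],[0,0,0]], hand=[-1,-1,-1,-1,-1,-1,-1,-1,-1,-1,-1,-1])

```text
clock: 7.78
ee_pos: [535.4, 176.0, 319.8]
ee_rot: [0.0, 0.677, 0.736, -0.0]
contact_force: [0.1, -0.6, -1.4]
gripper_width: 0.094
```

```bash
python3 -c "
from h import *
st()
for i in range(3): lidmeas('s5.png',540,183,(155,275),110)
"
```

```text
t 7.7833 p [535.4 176.  319.8] F [ 0.1 -0.6 -1.4] w 0.09350061428947982 
R [[-0.085, 0.996, -0.0], [0.996, 0.085, -0.001], [-0.001, -0.0, -1.0]] q [ 0.38  0.18 -0.85  1.5   0.14  1.52 -0.39]
n 1492 face x at z 155 543.8 yaw 5.16 lean -4.71 resid 0.96 y 81.0 274.0 z 157.0 275.0
n 1488 face x at z 155 543.8 yaw 5.11 lean -4.71 resid 0.93 y 82.0 274.0 z 157.0 275.0
n 1485 face x at z 155 543.8 yaw 5.1 lean -4.8 resid 0.92 y 82.0 274.0 z 158.0 275.0
```

View pics/s5.png

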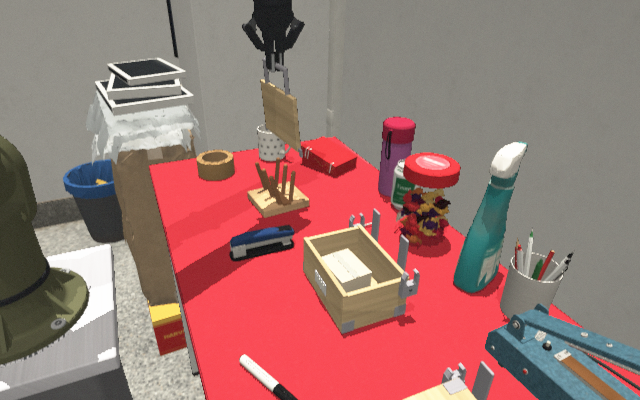

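The lid holds a steady −4.7° lean by friction (yaw 5.1° matches the rack, y centre 178). I'll tilt the tool to stand the lid at about +3°.

Request:
move_arm(translation=[[0,0,0],[0,0,0],[0,0,0],[0,0,0],[0,0,0],[0,0,0],[0,0,0]], angular=[[0.03,0,0],[0.06,0,0],[0.085,0,0],[0.085,0,0],[0.085,0,0],[0.085,0,0],[0.085,0,0]], hand=[-1,-1,-1,-1,-1,-1,-1])

```text
clock: 8.52
ee_pos: [534.2, 178.3, 320.4]
ee_rot: [-0.044, 0.674, 0.736, -0.049]
contact_force: [0.1, 0.1, -2.4]
gripper_width: 0.097
```

```bash
python3 -c "
from h import *
p,M=st()
for i in range(2): lidmeas('s6.png',540,178,(155,275),110)
a,d=snap('top','t6.png');Q=cloud('top',d).reshape(-1,3);Q=Q[(Q[:,2]>150)&(Q[:,2]<185)&(abs(Q[:,0]-533)<60)&(abs(Q[:,1]-180)<110)];print(len(Q),Q.min(0),Q.max(0)) if len(Q) else print('none')
for v in([0,0,-1],[1,0,0],[0,1,0]):print(v,(M.inv().apply(v)).round(3))
"
```

```text
t 8.5167 p [534.2 178.3 320.4] F [ 0.1  0.1 -2.4] w 0.09712379313230989 
R [[-0.088, 0.987, -0.131], [0.996, 0.087, -0.012], [-0.0, -0.132, -0.991]] q [ 0.32  0.31 -0.85  1.4   0.17  1.66 -0.42]
n 1614 face x at z 155 522.8 yaw 5.29 lean 2.46 resid 0.97 y 81.0 274.0 z 159.0 275.0
n 1616 face x at z 155 522.7 yaw 5.26 lean 2.49 resid 0.96 y 82.0 276.0 z 158.0 275.0
77 [518.95568745  82.88546179 162.15748174] [539.15475439 223.53639319 184.67417496]
[0, 0, -1] [0.    0.132 0.991]
[1, 0, 0] [-0.088  0.987 -0.131]
[0, 1, 0] [ 0.996  0.087 -0.012]
```

Request:
move_arm(translation=[[0.009,0.014,-0.002],[0.009,0.014,-0.002],[0.009,0.021,0.048],[0.009,0.027,0.097],[0.009,0.034,0.147],[0.009,0.04,0.196],[0.009,0.047,0.246],[0.009,0.054,0.295],[0.009,0.06,0.345],[0.009,0.067,0.394],[0.009,0.067,0.394]], angular=[[0,0,0],[0,0,0],[0,0,0],[0,0,0],[0,0,0],[0,0,0],[0,0,0],[0,0,0],[0,0,0],[0,0,0],[0,0,0]], hand=[-1,-1,-1,-1,-1,-1,-1,-1,-1,-1,-1])

```text
clock: 9.58
ee_pos: [537.0, 180.4, 197.3]
ee_rot: [-0.046, 0.674, 0.736, -0.051]
contact_force: [-0.4, -0.5, -2.5]
gripper_width: 0.095
```

```bash
python3 -c "
from h import *
p,M=st()
lidmeas('s7.png',533,181,(110,160),110)
import cv2
b=cv2.imread('pics/s7.png');cv2.imwrite('pics/s7c.png',cv2.resize(b[100:240,210:350],None,fx=4,fy=4,interpolation=cv2.INTER_CUBIC))
"
```

```text
t 9.5833 p [537.  180.4 197.3] F [-0.4 -0.5 -2.5] w 0.09458762862526524 
R [[-0.088, 0.987, -0.137], [0.996, 0.087, -0.013], [-0.001, -0.138, -0.99]] q [ 0.31  0.38 -0.83  1.57  0.22  1.44 -0.45]
n 658 face x at z 110 528.6 yaw 5.13 lean 2.62 resid 0.89 y 96.0 267.0 z 110.0 160.0
```

View pics/s7c.png

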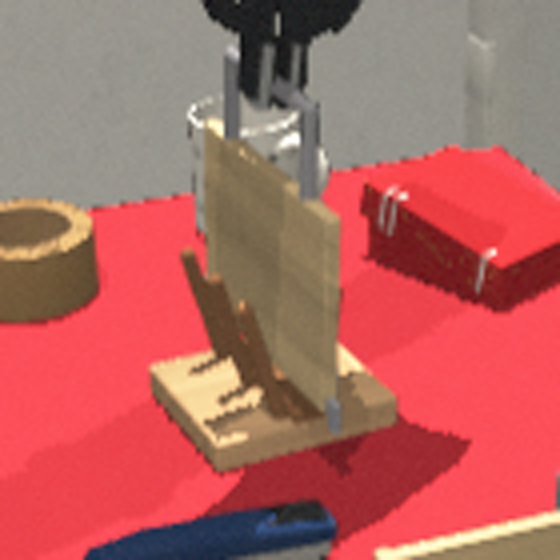

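The lid is between the rows, its lower edge about 24 mm above the seat. I'll lower it the rest of the way slowly.

Request:
move_arm(translation=[[0,0.007,0.015],[0,0.01,0.032],[0,0.012,0.048],[0,0.014,0.063],[0,0.016,0.075],[0,0.016,0.08],[0,0.016,0.08],[0,0.016,0.08]], angular=[[0,0,0],[0,0,0],[0,0,0],[0,0,0],[0,0,0],[0,0,0],[0,0,0],[0,0,0]], hand=[-1,-1,-1,-1,-1,-1,-1,-1])

```text
clock: 10.3
ee_pos: [542.0, 181.6, 178.5]
ee_rot: [-0.043, 0.674, 0.736, -0.047]
contact_force: [0.4, -1.4, 8.3]
gripper_width: 0.1
```

```bash
python3 -c "
from h import *
p,M=st()
lidmeas('s8.png',533,181,(104,140),110)
print('hinge z if lean 2.6', p[2]+18.8-167.8)
"
```

```text
t 10.3 p [542.  181.6 178.5] F [ 0.4 -1.4  8.3] w 0.10033771762437746 
R [[-0.087, 0.988, -0.128], [0.996, 0.086, -0.011], [-0.0, -0.128, -0.992]] q [ 0.3   0.39 -0.82  1.59  0.24  1.4  -0.46]
n 469 face x at z 104 533.6 yaw 5.25 lean 3.01 resid 0.92 y 97.0 268.0 z 104.0 140.0
hinge z if lean 2.6 29.486228464158472
```

Contact shows as 8 N upward, with the hinge edge near z 28. I'll lean the lid toward +x onto its pegs and remeasure.

Request:
move_arm(translation=[[-0.001,0.01,-0.001],[-0.002,0.02,-0.003],[-0.003,0.03,-0.004],[-0.003,0.036,-0.005],[-0.003,0.036,-0.005],[-0.003,0.036,-0.005]], angular=[[0,0,0],[0,0,0],[0,0,0],[0,0,0],[0,0,0],[0,0,0]], hand=[-1,-1,-1,-1,-1,-1])

```text
clock: 10.85
ee_pos: [551.7, 182.2, 177.4]
ee_rot: [-0.045, 0.674, 0.736, -0.048]
contact_force: [0.9, -0.1, 5.8]
gripper_width: 0.098
```

```bash
python3 -c "
from h import *
p,M=st()
lidmeas('s9.png',538,181,(104,140),110)
"
```

```text
t 10.85 p [551.7 182.2 177.4] F [ 0.9 -0.1  5.8] w 0.09839783501213585 
R [[-0.088, 0.988, -0.131], [0.996, 0.087, -0.011], [0.001, -0.131, -0.991]] q [ 0.29  0.42 -0.81  1.56  0.25  1.41 -0.46]
n 497 face x at z 104 538.3 yaw 5.14 lean 6.61 resid 0.93 y 98.0 268.0 z 104.0 140.0
```

The lean is 6.6° and the hinge edge is at about (534, 181, 28). Now release.

Request:
move_arm(translation=[[0,0,0],[0,0,0],[0,0,0],[0,0,0],[0,0,0],[0,0,0],[0,0,0],[0,0,0]], angular=[[0,0,0],[0,0,0],[0,0,0],[0,0,0],[0,0,0],[0,0,0],[0,0,0],[0,0,0]], hand=[-0.8,-0.6,-0.4,-0.2,-0.2,-0.2,-0.2,-0.2])

```text
clock: 11.57
ee_pos: [550.9, 181.4, 175.8]
ee_rot: [-0.045, 0.674, 0.736, -0.049]
contact_force: [-0.1, 0.0, -0.2]
gripper_width: 0.402
```

```bash
python3 -c "
from h import *
p,M=st()
lidmeas('s10.png',538,181,(104,140),110)
"
```

```text
t 11.5667 p [550.9 181.4 175.8] F [-0.1  0.  -0.2] w 0.4024315337231115 
R [[-0.088, 0.987, -0.133], [0.996, 0.087, -0.012], [-0.0, -0.133, -0.991]] q [ 0.29  0.42 -0.81  1.57  0.25  1.41 -0.46]
n 529 face x at z 104 542.8 yaw 5.11 lean 10.08 resid 0.99 y 98.0 267.0 z 104.0 140.0
```

Request:
move_arm(translation=[[0,0,-0.04],[0,0,-0.1],[0,0,-0.2],[0,0,-0.3],[0,0,-0.4],[0,0,-0.4],[0,0,-0.4]], angular=[[0,0,0],[0,0,0],[0,0,0],[0,0,0],[0,0,0],[0,0,0],[0,0,0]], hand=[-0.2,-0.2,-0.2,-0.2,-0.2,-0.2,-0.2])

```text
clock: 12.2
ee_pos: [567.9, 183.7, 297.6]
ee_rot: [-0.044, 0.674, 0.736, -0.047]
contact_force: [0.2, 0.1, 0.1]
gripper_width: 0.399
```

```bash
python3 -c "
from h import *
p,M=st()
lidmeas('s11.png',542,181,(104,140),110)
a,d=snap('scene');P=cloud('scene',d).reshape(-1,3);P=P[(abs(P[:,0]-550)<60)&(abs(P[:,1]-181)<110)&(P[:,2]>100)]
print('bar top',np.sort(P[:,2])[-40:-5:8].round(1), P[P[:,2]>P[:,2].max()-12].mean(0).round(1))
# board top edge
q=P[(P[:,2]>120)&(P[:,2]<170)];print(np.histogram(q[:,2],bins=range(120,171,4)))
import cv2
b=cv2.imread('pics/s11.png');cv2.imwrite('pics/s11c.png',cv2.resize(b[100:240,210:350],None,fx=4,fy=4,interpolation=cv2.INTER_CUBIC))
"
```

```text
t 12.2 p [567.9 183.7 297.6] F [0.2 0.1 0.1] w 0.39948387978569816 
R [[-0.088, 0.988, -0.128], [0.996, 0.087, -0.01], [0.001, -0.129, -0.992]] q [ 0.27  0.39 -0.83  1.35  0.23  1.64 -0.44]
n 537 face x at z 104 542.8 yaw 5.08 lean 10.33 resid 0.97 y 99.0 268.0 z 104.0 140.0
bar top [455.4 455.7 456.6 457.  457.2] [573.7 157.  451.6]
(array([62, 66, 57, 64, 83, 85, 14, 15, 15, 16, 15, 12]), array([120, 124, 128, 132, 136, 140, 144, 148, 152, 156, 160, 164, 168]))
```

View pics/s11c.png

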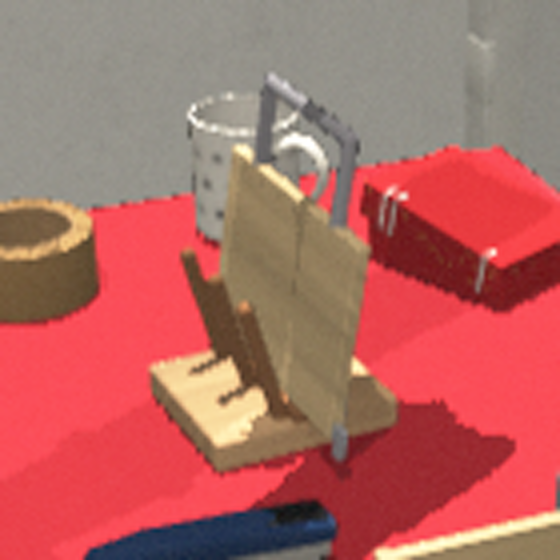

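The lid stands in the gap, leaning on the pegs, with the gripper clear. I'll back off a little more and check that it stays still.

Request:
move_arm(translation=[[0,0,-0.1],[0,0,-0.1],[0,0,-0.1],[0,0,-0.1],[0,0,-0.1],[0,0,-0.1],[0,0,-0.1],[0,0,-0.1],[0,0,-0.1],[0,0,-0.1],[0,0,-0.1],[0,0,-0.1]], angular=[[0,0,0],[0,0,0],[0,0,0],[0,0,0],[0,0,0],[0,0,0],[0,0,0],[0,0,0],[0,0,0],[0,0,0],[0,0,0],[0,0,0]], hand=[-0.2,-0.2,-0.2,-0.2,-0.2,-0.2,-0.2,-0.2,-0.2,-0.2,-0.2,-0.2])

```text
clock: 13.3
ee_pos: [570.9, 183.2, 324.6]
ee_rot: [-0.045, 0.674, 0.736, -0.049]
contact_force: [-0.0, -0.5, 0.5]
gripper_width: 0.402
```

```bash
python3 -c "
from h import *
lidmeas('s12.png',542,181,(104,140),110)
lidmeas('s13.png',542,181,(104,140),110)
st(); print(env.finish_job())
"
```

```text
n 540 face x at z 104 542.8 yaw 5.17 lean 10.5 resid 1.08 y 99.0 269.0 z 104.0 140.0
n 527 face x at z 104 543.0 yaw 5.14 lean 9.65 resid 0.98 y 97.0 268.0 z 104.0 140.0
t 13.4 p [570.9 183.2 324.6] F [-0.4  0.1 -0.1] w 0.4019105731750837 
R [[-0.088, 0.987, -0.133], [0.996, 0.087, -0.012], [-0.0, -0.133, -0.991]] q [ 0.26  0.39 -0.83  1.29  0.23  1.7  -0.44]
the job is handed in; nothing more can be done
None
```

I swung the lid up by its bar, lifted it straight out of the hinges, stood it handle up between the rack's peg rows, and let go. I handed the job in at 13.4 s, and no verdict was reported.

| Last check | Measured | Limit |
|---|---|---|
| Lean | about 10° | under 23° |
| Turn relative to the rows | under 1° | 20° |
| Hinge edge from middle of gap | about 1.5 mm | 15 mm |
| Hinge edge from middle along the rows | about 2 mm | 35 mm |
| Hinge edge height above the table | about 26 mm | 14–34 mm |

- **At rest:** the lid's position did not change over more than a second after release. The gripper was clear of it, with no contact force showing.
- **One disagreement:** the task says the lid should settle at 7°, but it measured about 10°. It is probably resting on the peg tops rather than flat along the pegs, still well inside the limit.

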